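# Divert brass bushings to the blue bin

### The job

Swing the sorting chute's flap fully over so that it closes the exit above the red bin and leaves the way to the blue bin open. Then pick up the scoop by its green grip and pour both brass bushings into the chute's mouth, so that they slide out into the blue bin, and set the empty scoop back down upright on the bench.

Things in the scene. Friction and masses are not known exactly. Their poses are not given: they have to be found in the camera images.
- chute: Fixed sorting chute, 134 (x) x 352 (y) mm, clear far panel, an exit at +y and at -y, a blue bin under one, a red bin under the other. Origin: centre of its underside, on the bench, z up. Open mouth on top, centred on the origin, 225 mm above the bench, inside 128 (x) x 165 (y) mm. Below it, hinged along x at 135 mm height, the yellow flap; from there steel slides lead down to the exits.
- flap (a joint): Angle of the yellow flap about the chute's x axis, rad, -0.6 to 0.6 (stops), 0 upright. At +0.6 it leans to the chute's -y, closes that exit and sends parts to the +y exit; at -0.6 the reverse. Hinge 135 mm above the bench. It stays where it is left (stiff: about 1.5 N at the grip) and can simply be pushed over to its stop.
- lever_top (a point): Top centre of the black grip of the flap's lever, which stands in line with the flap, outside the chute's near (-x) panel: 98 mm from the chute's origin along -x (31 mm off the panel's face), 135 mm from the hinge axis. The grip is a round bar of 22 mm diameter, the lever's last 52 mm; below it a flat arm 12 mm wide.
- blue_bin: Fixed open blue bin, 170 x 140 x 45 mm, walls 4 mm, under one of the chute's exits (which one varies), its centre 140 mm from the chute's along the chute's y or -y. A red bin of the same shape is under the other. Origin: centre of its underside.
- scoop: Loose aluminium scoop, 0.2 kg, 130 x 64 x 88 mm: floor 3 mm, walls 30 mm high on three sides, open at its -x end (lip 65 mm from the origin); parts slide out when that end is tipped down 40 degrees. Origin: centre of its underside, x along its length. Over its middle a green bridge grip: a bar along y, 14 mm thick in x, 58 mm long, 62 to 88 mm above the underside.
- bush0: Brass bushing, 20 mm diameter, 16 mm high, 30 g, standing in the scoop. Origin: centre of its underside.
- bush1: The second brass bushing, the same.

How it is judged:
On the way, in this order (a step that is already met when the one before it is completed fails the run):
1. the flap is over on the side that sends parts to the blue bin, with both bushings still in the scoop (((y of blue_bin in the frame of chute above 0 m and value of joint flap above 0.42 rad) or (y of blue_bin in the frame of chute below 0 m and value of joint flap below -0.42 rad)) and x of bush0 in the frame of scoop between -0.066 and 0.066 m and y of bush0 in the frame of scoop between -0.032 and 0.032 m and z of bush0 in the frame of scoop between -0.01 and 0.03 m and x of bush1 in the frame of scoop between -0.066 and 0.066 m and y of bush1 in the frame of scoop between -0.032 and 0.032 m and z of bush1 in the frame of scoop between -0.01 and 0.03 m), for 0.2 s.
2. the scoop is tipped over the chute's mouth (angle between scoop's own z axis and vertical above 0.3 rad and horizontal distance between scoop and chute below 0.15 m and height (world z) of scoop above 0.2 m), for 0.1 s.
At the end, for the whole second after the job is handed in: Both bushings lie at rest inside the blue bin, the flap is still over on the side that leads to the blue bin (at least 0.42 rad from upright), and the scoop stands upright (within 10 degrees) on the bench, released and at rest (((y of blue_bin in the frame of chute above 0 m and value of joint flap above 0.42 rad) or (y of blue_bin in the frame of chute below 0 m and value of joint flap below -0.42 rad)) and x of bush0 in the frame of blue_bin between -0.082 and 0.082 m and y of bush0 in the frame of blue_bin between -0.067 and 0.067 m and z of bush0 in the frame of blue_bin between -0.01 and 0.04 m and linear speed of each of bush0, bush1, scoop below 0.03 m/s and x of bush1 in the frame of blue_bin between -0.082 and 0.082 m and y of bush1 in the frame of blue_bin between -0.067 and 0.067 m and z of bush1 in the frame of blue_bin between -0.01 and 0.04 m and angle between scoop's own z axis and vertical below 0.17 rad and height (world z) of scoop below 0.015 m); the robot touches nothing.
It also fails if it takes over 69 s, if anything falls off the work surface, if the arm or the gripper's body presses on something with over 40 N, if the wrist force passes 120 N, or if a joint passes its speed limit or range.

### The arm

A 6-joint arm with a two-finger parallel gripper is mounted at the origin on the work surface. World frame = base frame: x ahead of the robot, y to its left, z up, the work surface at z = 0. Lengths are in m, angles in rad, forces in N, time in s.
With the tool pointing down it reaches from about 0.35 to 0.875 m from the base axis. Payload 4.2 kg.
Tool frame: the origin (TCP) lies on the mounting face of the last link; the fingertips stand 182 mm ahead of it and the grasp point (between the pads) lies 164 mm ahead of it; z points along the fingers, y is the line along which they close (so a half turn about z gives the same grasp; the last joint's range is limited). The gripper opens to 87 mm and grips with 3 to 60 N. Pads are 19 mm wide; open, the fingers measure 117 mm over their backs; the gripper's body (75 mm by 190 mm) begins 51 mm behind the grasp point.
Start: joints at [0.259, 0.385, 0.008, 0, -1.194, -0.259], TCP at [0.625, 0, 0.405] pointing down, gripper open.
Joint ranges: [-3.14, 3.14], [-1.21, 2.06], [-1.07, 1.41], [-3.16, 2.05], [-2.99, -0.16], [-3.1, 3.1]. Speed limits (rad/s): [2.79, 2.79, 3.14, 3.14, 3.14, 3.14].

### API

Orientations are given as a unit quaternion [x, y, z, w].
In Python, from rig import env, optics gives the robot as it stands.
- The arm moves only by the tool apply_moves, never from a script. Its argument "plan" is a list of rows, each a list of 5 numbers: the shift along the tool's x, y, z each as a share of 60 mm, from -1 to 1, then the turn about the tool's z as a share of 8 degrees, from -1 to 1, then the opening in per cent of the stroke, from 0 (shut) to 100 (fully open). A call has 1 to 20 rows; each row shifts and turns the commanded pose from where the row before left it, along the tool's axes as they then stand; what a row does not reach is not made up. A row lasts 1/8 s, in which the tool goes at most 62.5 mm and 10.7 degrees, less where a joint would pass 70% of its speed; a pose out of reach is approached as far as the arm can. A call with a number of a shift or a turn outside -1 to 1 is refused whole. A call with a gripper value outside its range is refused whole. The fingers move at their own pace and stop on an object; "newtons" is the grip in N (left out, the last holds). Time passes only in rows, so rows that do not move let the fingers close. It gives the time, the measured TCP pose, the force, the opening and the grip force at its end, in the units of the state.
- env.get_obs(): the state, without advancing time (a new reading comes with each control period).
- optics.capture(name): name is "scene" or "side" or "wrist"; returns a dict with "image" (400x640x3 uint8, red, green, blue), "camera_matrix" (3x3 intrinsics, pixels), "camera_from_world" (4x4, takes a point from world to camera coordinates). Camera axes: x right, y up, looking along -z (the intrinsics and any distortion apply to the point x, -y, -z); pixel columns grow to the right and rows downward; lengths in m; the calibration is good to about 2 mm. A picture is of the moment at which its call begins. There is no depth.
- env.job_done(): hands the job in; it is judged then, once.
Trained networks look in a picture, given as the dict that the camera call returned (one of the last four; its "shot" number tells which), for a name from the list of things; names that differ only in an ending like _2 or _b are one class to them, and where a whole thing is asked for, a point or a joint stands for the part that bears it (a point fixed in the world has none). Each returns a list of dicts, best first, with "conf" (0 to 1); they miss things now and then, are a little off and sometimes report something else, mostly with a low value. They report only what shows in the picture. A call takes as long as a camera call.
- optics.boxes_of(target, picture): "at" ([x, y, z] in m, in world coordinates, good to about 4 mm: the middle of the surface that is visible of it).
The state is a dict: "clock": time; "q": joint angles; "joint_vel": joint speeds; "effort": joint torques, N m; "tool_pos": TCP position; "tool_rot": TCP orientation; "ft_force": force on the tool from outside, world axes, zero at the start; "moment": the same for the moment, N m; "gripper_width": finger opening in m; "gripper_force": force on a finger pad.
Only numpy, scipy, OpenCV 4.12 (cv2) and the standard library are available. Lean on these libraries where they do the work, as an engineer would, in place of code of your own. Each camera call takes 0.05 s, during which the arm holds its last target. There are 200 camera calls.

## Working session

There is one attempt and no reset: what is moved stays moved. The work goes in short steps, Python scripts to look and compute and a tool call to move; the robot and the scene stay as the last step left them, time stands still between calls to the robot, and variables do not carry over. Pictures are saved under pics/ and viewed, at most 10 in all, crops included, and the job is handed in when it is done.

Besides the shell and the picture viewer there is one more tool, called after "Call:" as name([rows], argument=value, ...), one row to a line, values as JSON. apply_moves: Moves the arm, as the interface text tells. Its arguments: {"type":"object","properties":{"plan":{"type":"array"},"newtons":{"type":"number"}},"required":["plan"]}

```bash
mkdir -p pics; ls; python3 - <<'E'
from rig import env, optics
import cv2
o=env.get_obs();print(o['clock'],o['tool_pos'],o['tool_rot'],o['gripper_width'])
for c in ["scene","side"]:
    p=optics.capture(c);cv2.imwrite(f"pics/{c}0.png",p["image"][:,:,::-1])
    for t in ["chute","flap","lever_top","blue_bin","scoop","bush0"]:
        r=optics.boxes_of(t,p);print(c,t,[(d['at'],d['conf']) for d in r[:3]])
E
```

```text
pics
0.0 [6.24794335e-01 3.97436014e-05 4.03654475e-01] [-0.70703591  0.70717681  0.00074611 -0.00079301] 0.08709804218470679
scene chute [([0.5771, 0.144, 0.1471], 0.64)]
scene flap [([0.5044, 0.1418, 0.2133], 0.96)]
scene lever_top [([0.5023, 0.1376, 0.212], 0.77)]
scene blue_bin [([0.5665, 0.2894, 0.0066], 0.82)]
scene scoop [([0.4685, -0.2829, 0.0204], 0.88)]
scene bush0 [([0.5038, 0.1418, 0.2169], 0.6), ([0.4508, -0.2804, 0.0123], 0.57), ([0.4696, -0.2804, 0.0201], 0.45)]
side chute [([0.5317, 0.0945, 0.118], 0.61)]
side flap [([0.5357, 0.1384, 0.1939], 0.92)]
side lever_top [([0.5428, 0.1435, 0.1974], 0.87)]
side blue_bin [([0.4831, 0.2722, 0.0166], 0.6)]
side scoop [([0.5346, 0.095, 0.1205], 0.72), ([0.4609, -0.28, 0.0153], 0.71)]
side bush0 [([0.4404, -0.2882, 0.013], 0.44), ([0.4903, -0.2747, 0.0107], 0.38)]
```

View pics/scene0.png

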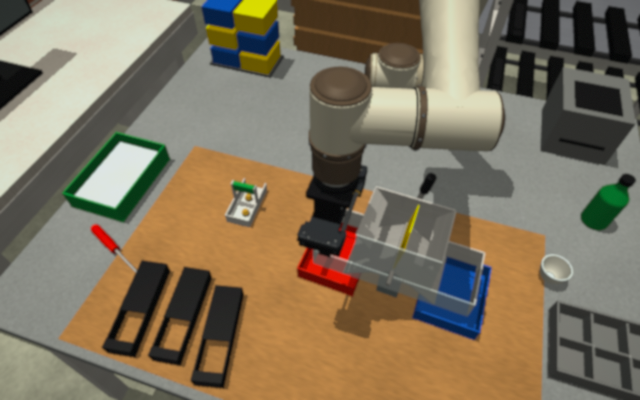

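View pics/side0.png

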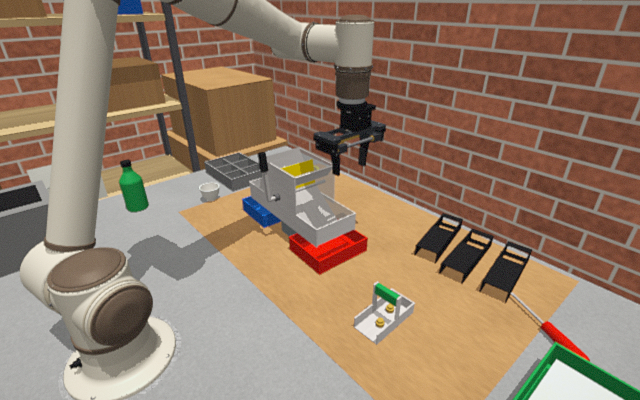

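The scene view shows the scoop at about (245,203), lip end not yet clear. The chute is around (405,235), with the red bin on its left (−y) and the blue bin on its right (+y). The lever top is at (430,180). In the side view the lever at (264,165) leans away, towards blue (+y), so the flap has to go to +0.6.

```bash
python3 - <<'E'
import cv2,numpy as np
a=cv2.imread('pics/scene0.png');b=cv2.imread('pics/side0.png')
r=lambda i,x,y,w,h,s:cv2.resize(i[y:y+h,x:x+w],None,fx=s,fy=s,interpolation=cv2.INTER_CUBIC)
A=r(a,340,160,160,150,2.5);B=r(b,230,130,160,150,2.5)
C=r(a,215,170,66,66,3.4);D=r(b,345,275,80,72,3.4)
out=np.zeros((600,800,3),np.uint8)
out[:375,:400]=A;out[:375,400:]=B
out[375:375+C.shape[0],:C.shape[1]]=C[:225];out[375:375+225,400:400+D.shape[1]]=D[:225]
cv2.imwrite('pics/crop.png',out)
E
```

```text
(no output)
```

View pics/crop.png

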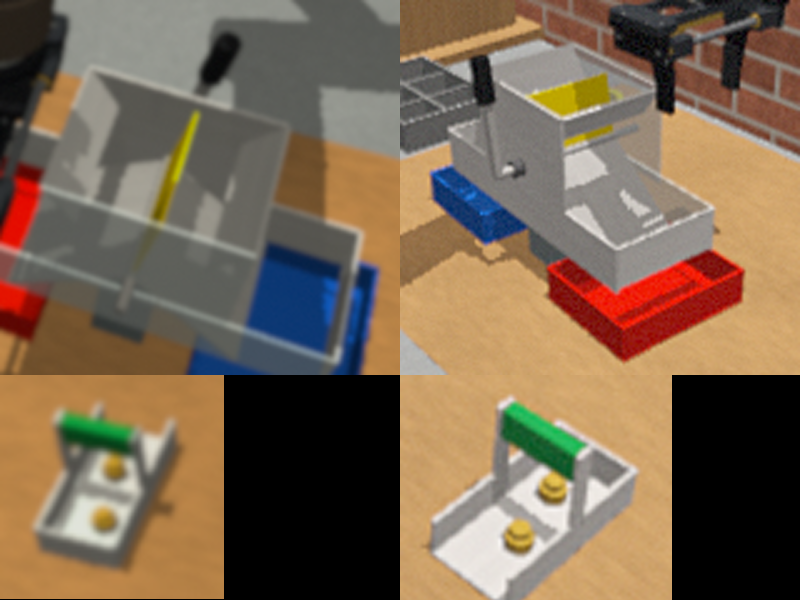

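```bash
cat > h.py <<'E'
import numpy as np
from rig import env, optics
from scipy.optimize import least_squares
def proj(p,P):
    T=p['camera_from_world'];c=np.asarray(P)@T[:3,:3].T+T[:3,3]
    v=np.stack([c[:,0],-c[:,1],-c[:,2]],1)@np.asarray(p['camera_matrix']).T
    return v[:,:2]/v[:,2:]
def place(x,y,th,L):
    L=np.asarray(L,float);c,s=np.cos(th),np.sin(th)
    return np.stack([x+c*L[:,0]-s*L[:,1],y+s*L[:,0]+c*L[:,1],L[:,2]],1)
E
python3 - <<'E'
from h import *
S=optics.capture("scene");D=optics.capture("side")
print([k for k in S]); print({k:S[k] for k in S if 'dist' in k})
sd=[((375.9,283.2),(-.007,.029,.088)),((399.7,296.5),(-.007,-.029,.088)),((414.4,302.9),(.065,-.032,.03)),((391.2,289.1),(.065,.032,.03)),((354.7,316.2),(-.065,.032,.03)),((354.7,324.4),(-.065,.032,0)),((377.4,335.3),(-.065,-.032,.03))]
sc=[((226.8,221.5),(.065,-.032,0)),((251.2,226.2),(.065,.032,0)),((225.9,214.7),(.065,-.032,.03)),((252.4,220),(.065,.032,.03)),((266.5,183.8),(-.065,.032,.03))]
A=np.array
def res(q):
    return np.r_[(proj(D,place(*q,A([l for _,l in sd])))-A([u for u,_ in sd])).ravel(),(proj(S,place(*q,A([l for _,l in sc])))-A([u for u,_ in sc])).ravel()]
r=least_squares(res,[.468,-.282,0],loss='soft_l1',x_scale=[.01,.01,.1]);print('scoop',r.x);print(res(r.x).reshape(-1,2).round(1).tolist())
# chute: x,y,th,lever angle, trough h
def ch(q):
    x,y,th,a,h=q
    lev=(-.098,-.135*np.sin(a),.135+.135*np.cos(a))
    sc=[((376,186.8),(-.067,-.085,.225)),((456,210.8),(-.067,.085,.225)),((442,262),(.067,.085,.225)),((432,176),lev)]
    sd=[((299.2,148),(.067,.085,.225)),((332,165.2),(.067,-.085,.225)),((296,178.8),(-.067,-.085,.225)),((316.8,229.2),(-.067,-.176,h)),((355.2,213.2),(.067,-.176,h)),((263.2,153.2),lev)]
    f=lambda p,s:(proj(p,place(x,y,th,A([l for _,l in s])))-A([u for u,_ in s])).ravel()
    return np.r_[f(S,sc),f(D,sd)]
r=least_squares(ch,[.577,.144,0,-.5,.1],loss='soft_l1',x_scale=[.01,.01,.1,.1,.01]);print('chute',r.x);print(ch(r.x).reshape(-1,2).round(1).tolist())
x,y,th,a,h=r.x
for ang in(a,-.6,.6):print('lever',ang,place(x,y,th,[(-.098,-.135*np.sin(ang),.135+.135*np.cos(ang))]))
E
```

```text
['image', 'camera_matrix', 'camera_from_world', 'shot']
{}
scoop [ 0.46606323 -0.27900921  0.04844225]
[[-1.8, 0.6], [-3.4, 1.2], [-0.2, -1.2], [-0.2, -1.6], [-0.8, 0.6], [-1.3, 2.4], [0.2, -1.2], [-0.4, 0.6], [-1.7, 1.5], [-1.3, 0.6], [-4.2, 0.9], [-0.8, -0.8]]
chute [ 0.55190284  0.13396562 -0.05272661 -0.14075592  0.11329995]
[[-0.3, -0.5], [-0.4, -0.8], [0.1, 1.4], [-0.6, 0.2], [-0.3, -1.3], [2.7, -1.0], [-1.9, -1.5], [-0.5, 0.5], [0.4, -0.5], [-1.9, -1.1]]
lever -0.14075591522020645 [[0.45503718 0.15804348 0.26866488]]
lever -0.6 [[0.45805635 0.21525124 0.24642031]]
lever 0.6 [[0.45002172 0.06300964 0.24642031]]
```

The flap sits at about −0.14, so the lever has to be pushed towards −y. I'm closing the fingers and going to the lever's +y side.

Call:
apply_moves([
  [0, 0, -0.8, 0, 0],
  [0, 0, -0.8, 0, 0],
  [-0.7, 0.575, 0, 0, 0],
  [-0.7, 0.575, 0, 0, 0],
  [-0.7, 0.575, 0, 0, 0],
  [-0.7, 0.575, 0, 0, 0],
  [-0.7, 0.575, 0, 0, 0],
  [0, 0, 0, 0, 0],
  [0, 0, 0, 0, 0],
])

```text
clock: 1.92
tool_pos: [0.4524, 0.2101, 0.501]
tool_rot: [0.707, -0.707, 0.0, -0.0]
ft_force: [0.7, -0.0, -0.3]
gripper_width: 0.0056
gripper_force: 0.0
```

Call:
apply_moves([
  [0, 0, 0.87, 0, 0],
  [0, 0, 0.87, 0, 0],
  [0.4, 0, 0, 0, 0],
  [0.4, 0, 0, 0, 0],
  [0.4, 0, 0, 0, 0],
  [0, 0, 0, 0, 0],
])

```text
clock: 2.68
tool_pos: [0.453, 0.1361, 0.3962]
tool_rot: [-0.706, 0.709, -0.0, -0.0]
ft_force: [0.4, -0.3, 0.4]
gripper_width: 0.0004
gripper_force: 0.0
```

```bash
python3 - <<'E'
from h import *
import cv2
p=optics.capture("side");cv2.imwrite("pics/s1.png",cv2.resize(p["image"][100:300,180:440,::-1],None,fx=2.5,fy=2.5))
E
```

```text
(no output)
```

View pics/s1.png

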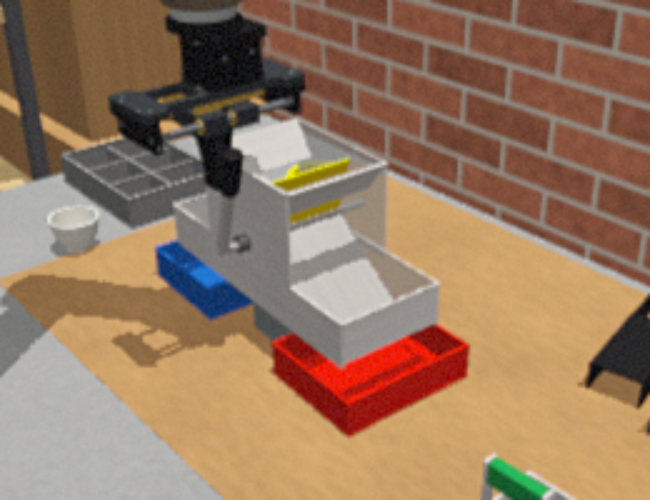

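The crop shows the lever grip at (230,175) against the fingers and the flap already tilting over. I'll keep pushing.

Call:
apply_moves([
  [0.3, 0, 0, 0, 0],
  [0.2, 0, 0, 0, 0],
  [0.1, 0, 0, 0, 0],
  [0, 0, 0, 0, 0],
])

```text
clock: 3.22
tool_pos: [0.4526, 0.1039, 0.3966]
tool_rot: [-0.707, 0.708, 0.002, 0.004]
ft_force: [-4.1, 14.3, 0.6]
gripper_width: 0.0008
gripper_force: 5.9
```

The stop is reached (14 N, at the predicted spot). I'm backing off, going up and moving over to the scoop. The tool can't be tilted by commands, so I'll grip the bar at its two ends. The scoop can then pivot about y when its floor is set on the chute's far rim.

Call:
apply_moves([
  [-0.3, 0, 0, 0, 0],
  [0, 0, -0.85, 0, 0],
  [0, 0, -0.85, 0, 100],
  [0.95, -0.03, 0, 0, 100],
  [0.95, -0.03, 0, 0, 100],
  [0.95, -0.03, 0, 0, 100],
  [0.95, -0.03, 0, 0, 100],
  [0.95, -0.03, 0, 0, 100],
  [0.95, -0.03, 0, 0, 100],
  [0.95, -0.03, 0, 0, 100],
  [0, 0, 0, 0, 100],
])

```text
clock: 4.6
tool_pos: [0.4649, -0.2822, 0.4972]
tool_rot: [-0.705, 0.709, 0.001, -0.001]
ft_force: [-0.7, 0.4, -0.2]
gripper_width: 0.0819
gripper_force: 0.0
```

```bash
python3 - <<'E'
from h import *
import cv2
o=env.get_obs();print(o['q'],o['tool_pos'],o['tool_rot'],o['gripper_width'],o['ft_force'])
p=optics.capture("wrist");cv2.imwrite("pics/w1.png",p["image"][:,:,::-1])
for t in["scoop","bush0"]:print(t,optics.boxes_of(t,p)[:2])
q=optics.capture("side");print('lever',optics.boxes_of("lever_top",q)[:1],optics.boxes_of("flap",q)[:1])
# model corners in wrist
print(proj(p,place(.466,-.279,.048,[(a,b,z) for z in(.03,) for a in(.065,-.065) for b in(.032,-.032)]+[(0,.029,.088),(0,-.029,.088)])).round())
E
```

```text
[-0.24702484  0.19393796 -0.02999704  0.00164427 -1.34988242  0.24114895] [ 0.46491859 -0.28224902  0.49723637] [-0.70515387  0.70905225  0.00088141 -0.00146556] 0.08190982824927213 [-0.68020627  0.44889509 -0.17273473]
scoop [{'at': [0.4679, -0.2785, 0.0028], 'conf': 0.96}]
bush0 [{'at': [0.4442, -0.2899, 0.0167], 'conf': 0.5}, {'at': [0.4947, -0.2752, 0.014], 'conf': 0.46}]
lever [{'at': [0.4522, 0.1159, 0.1674], 'conf': 0.69}] [{'at': [0.4469, 0.1065, 0.162], 'conf': 0.94}]
[[269. 184.]
 [265. 137.]
 [365. 179.]
 [364. 132.]
 [317. 192.]
 [314. 143.]]
```

View pics/w1.png

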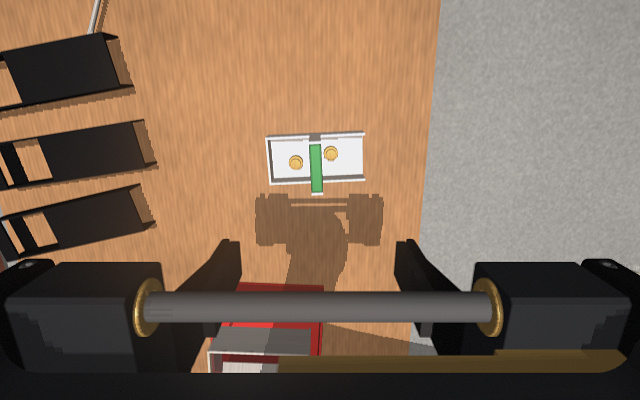

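The scoop corners and grip ends in the picture, (268,184), (364,179) and grip (317,193)–(314,144), match the fitted pose to about 1 px. Now I'll turn so the fingers close along the scoop's y.

Call:
apply_moves([
  [0, 0, 0, 0.99, 100],
  [0, 0, 0, 0.99, 100],
  [0, 0, 0, 0.99, 100],
  [0, 0, 0, 0.99, 100],
  [0, 0, 0, 0.99, 100],
  [0, 0, 0, 0.99, 100],
  [0, 0, 0, 0.99, 100],
  [0, 0, 0, 0.99, 100],
  [0, 0, 0, 0.99, 100],
  [0, 0, 0, 0.99, 100],
  [0, 0, 0, 0.99, 100],
  [0, 0, 0, 0, 100],
])

```text
clock: 6.4
tool_pos: [0.4652, -0.278, 0.4987]
tool_rot: [-0.027, 1.0, -0.0, 0.0]
ft_force: [-0.4, 0.1, 0.6]
gripper_width: 0.087
gripper_force: 0.0
```

```bash
cat >> h.py <<'E'
from scipy.spatial.transform import Rotation as R
def togo(x,y,z):
    o=env.get_obs();r=R.from_quat(o['tool_rot'])
    print('q',np.round(o['q'],2),'pos',np.round(o['tool_pos'],4),'tool y axis',r.as_matrix()[:,1].round(3),'units',(r.inv().apply(np.array([x,y,z])-o['tool_pos'])/.06).round(3))
E
python3 -c "
from h import *
togo(.466,-.279,.241)"
```

```text
q [-0.24  0.19 -0.03  0.   -1.35 -1.28] pos [ 0.4652 -0.278   0.4987] tool y axis [-0.054  0.999 -0.   ] units [-0.01  -0.017  4.296]
```

Call:
apply_moves([
  [0, 0, 0.9, 0, 100],
  [0, 0, 0.9, 0, 100],
  [0, 0, 0.9, 0, 100],
  [0, 0, 0.8, 0, 100],
  [0, 0, 0.5, 0, 100],
  [0, 0, 0.3, 0, 100],
  [0, 0, 0, 0, 100],
  [0, 0, 0, 0, 40],
  [0, 0, 0, 0, 40],
  [0, 0, 0, 0, 40],
  [0, 0, 0, 0, 40],
  [0, 0, 0, 0, 40],
], newtons=15)

```text
clock: 7.9
tool_pos: [0.4654, -0.2791, 0.2413]
tool_rot: [-0.025, 1.0, -0.0, 0.001]
ft_force: [-0.5, 0.1, 6.2]
gripper_width: 0.0636
gripper_force: 15.0
```

Call:
apply_moves([
  [0, 0, -0.2, 0, 40],
  [0, 0, -0.4, 0, 40],
  [0, 0, -0.6, 0, 40],
  [0, 0, -0.6, 0, 40],
  [0, 0, -0.6, 0, 40],
  [0, 0, -0.6, 0, 40],
  [0, 0, -0.6, 0, 40],
  [0, 0, -0.6, 0, 40],
  [0, 0, -0.4, 0, 40],
  [0, 0, -0.2, 0, 40],
  [0, 0, 0, 0, 40],
  [0, 0, 0, 0, 40],
])

```text
clock: 9.4
tool_pos: [0.465, -0.2789, 0.5267]
tool_rot: [-0.025, 1.0, 0.001, -0.001]
ft_force: [-0.2, 0.8, -1.1]
gripper_width: 0.0638
gripper_force: 15.0
```

```bash
python3 - <<'E'
from h import *
import cv2
p=optics.capture("side");cv2.imwrite("pics/s2.png",p["image"][:,:,::-1])
# rim target: far rim centre line world point, at chute-frame (.0655,.02)
x,y,th=.5519,.1340,-.0527
print(place(x,y,th,[(.0655,.02,.225),(0,.02,.225)]))
togo(.566,.15,.541)
E
```

```text
[[0.61836258 0.15052198 0.225     ]
 [0.55295351 0.15397223 0.225     ]]
q [-0.24  0.18  0.03 -0.   -1.42 -1.28] pos [ 0.4651 -0.2789  0.5268] tool y axis [-0.05   0.999  0.001] units [-2.038  7.055 -0.233]
```

View pics/s2.png

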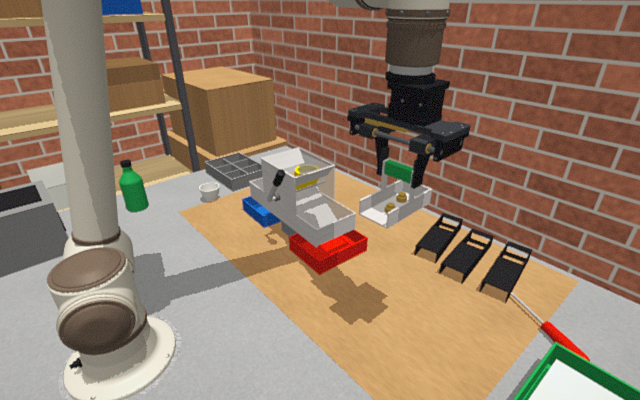

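The side view shows the scoop hanging upright at (395,195) with both bushings in it, and the lever over at (276,178). Carrying it above the mouth.

Call:
apply_moves([
  [-0.09, 0.3, 0, 0, 40],
  [-0.17, 0.6, 0, 0, 40],
  [-0.23, 0.8, 0, 0, 40],
  [-0.23, 0.8, 0, 0, 40],
  [-0.23, 0.8, 0, 0, 40],
  [-0.23, 0.8, 0, 0, 40],
  [-0.23, 0.8, 0, 0, 40],
  [-0.23, 0.8, 0, 0, 40],
  [-0.18, 0.6, 0, 0, 40],
  [-0.15, 0.5, 0, 0, 40],
  [-0.1, 0.3, 0, 0, 40],
  [0, 0, 0, 0.37, 40],
  [0, 0, 0, 0.37, 40],
  [0, 0, 0, 0, 40],
  [0, 0, 0, 0, 40],
])

```text
clock: 11.32
tool_pos: [0.5676, 0.1526, 0.5283]
tool_rot: [0.026, 1.0, -0.0, -0.0]
ft_force: [-0.1, -0.1, -1.6]
gripper_width: 0.0639
gripper_force: 15.0
```

```bash
python3 - <<'E'
from h import *
togo(.568,.153,.241+.23)
for f in np.deg2rad([0,10,20,30,40,48]): print((75*np.sin(f)+50*np.cos(f)).round(1),(75*np.cos(f)-50*np.sin(f)).round(1))
E
```

```text
q [ 0.54  0.26  0.14 -0.   -1.44 -2.16] pos [0.5676 0.1526 0.5283] tool y axis [ 0.053  0.999 -0.   ] units [-0.006  0.007  0.955]
50.0 75.0
62.3 65.2
72.6 53.4
80.8 40.0
86.5 25.3
89.2 13.0
```

Call:
apply_moves([
  [0, 0, 0.5, 0, 40],
  [0, 0, 0.45, 0, 40],
  [0, 0, 0.08, 0, 40],
  [0.1, 0, 0.08, 0, 40],
  [0.1, 0, 0.08, 0, 40],
  [0.09, 0, 0.1, 0, 40],
  [0.09, 0, 0.1, 0, 40],
  [0, 0, 0, 0, 40],
  [0, 0, 0, 0, 40],
])

```text
clock: 12.45
tool_pos: [0.5445, 0.154, 0.4446]
tool_rot: [0.026, 1.0, -0.0, -0.001]
ft_force: [-2.5, 0.6, -0.3]
gripper_width: 0.0639
gripper_force: 15.0
```

```bash
python3 - <<'E'
from h import *
import cv2
p=optics.capture("side");q=optics.capture("scene")
f=lambda i:cv2.resize(i[:,:,::-1],None,fx=2.2,fy=2.2)
cv2.imwrite("pics/s3.png",np.hstack([f(p["image"][60:260,210:390]),f(q["image"][120:320,320:500])]))
E
```

```text
(no output)
```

View pics/s3.png

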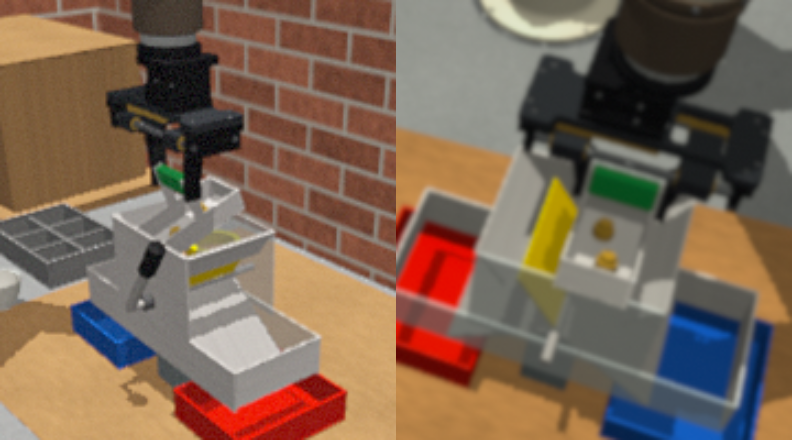

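The side crop shows the scoop pivoting on the far rim with the closed end raised (230,195). In the scene crop both bushings, at (603,230) and (607,260), are still inside. Continuing the tip to about 48°.

Call:
apply_moves([
  [0.07, 0, 0.11, 0, 40],
  [0.07, 0, 0.11, 0, 40],
  [0.05, 0, 0.12, 0, 40],
  [0.05, 0, 0.12, 0, 40],
  [0.03, 0, 0.1, 0, 40],
  [0.03, 0, 0.1, 0, 40],
  [0, 0, 0, 0, 40],
  [0, 0, 0, 0, 40],
  [0, 0, 0, 0, 40],
  [0, 0, 0, 0, 40],
  [0, 0, 0, 0, 40],
  [0, 0, 0, 0, 40],
])

```text
clock: 14.05
tool_pos: [0.5283, 0.1555, 0.4104]
tool_rot: [0.026, 1.0, 0.002, 0.005]
ft_force: [-0.8, 1.1, 15.8]
gripper_width: 0.0633
gripper_force: 15.0
```

```bash
python3 - <<'E'
from h import *
import cv2
p=optics.capture("side");q=optics.capture("scene")
for t in["bush0"]:print([ (d['at'],d['conf']) for d in optics.boxes_of(t,q)])
f=lambda i:cv2.resize(i[:,:,::-1],None,fx=2.2,fy=2.2)
cv2.imwrite("pics/s4.png",np.hstack([f(p["image"][60:260,210:390]),f(q["image"][140:340,320:500])]))
E
```

```text
[]
```

View pics/s4.png

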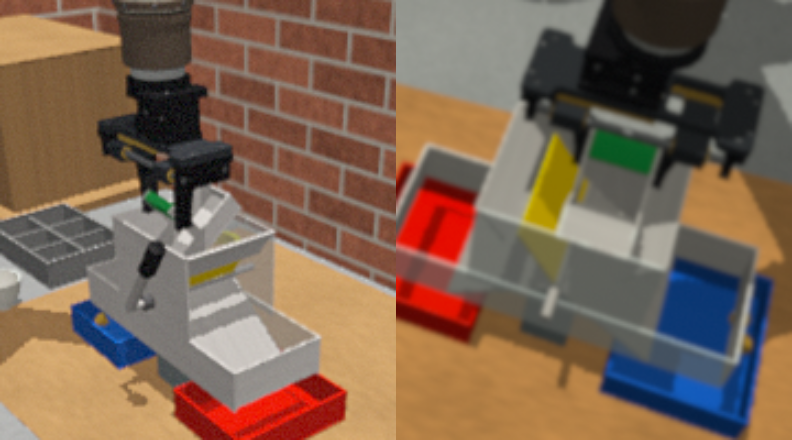

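One bushing is visible in the blue bin, at (747,343) in the scene crop. The other is hidden, possibly at (582,190) beside the scoop. 15.8 N is pressing from below, so I'm lifting to see.

Call:
apply_moves([
  [0, 0, -0.1, 0, 40],
  [0, 0, -0.2, 0, 40],
  [0, 0, -0.2, 0, 40],
  [0, 0, -0.4, 0, 40],
  [0, 0, -0.5, 0, 40],
  [0, 0, -0.5, 0, 40],
  [0, 0, 0, 0, 40],
  [0, 0, 0, 0, 40],
])

```text
clock: 15.2
tool_pos: [0.5267, 0.1548, 0.5179]
tool_rot: [0.027, 1.0, -0.0, -0.001]
ft_force: [-0.2, -0.3, -2.2]
gripper_width: 0.0642
gripper_force: 15.0
```

```bash
python3 - <<'E'
from h import *
import cv2
p=optics.capture("side");q=optics.capture("scene")
for c in(p,q):print([ (d['at'],d['conf']) for d in optics.boxes_of("bush0",c)])
f=lambda i:cv2.resize(i[:,:,::-1],None,fx=2.2,fy=2.2)
cv2.imwrite("pics/s5.png",np.hstack([f(p["image"][60:260,210:390]),f(q["image"][140:340,320:500])]))
E
```

```text
[]
[]
```

View pics/s5.png

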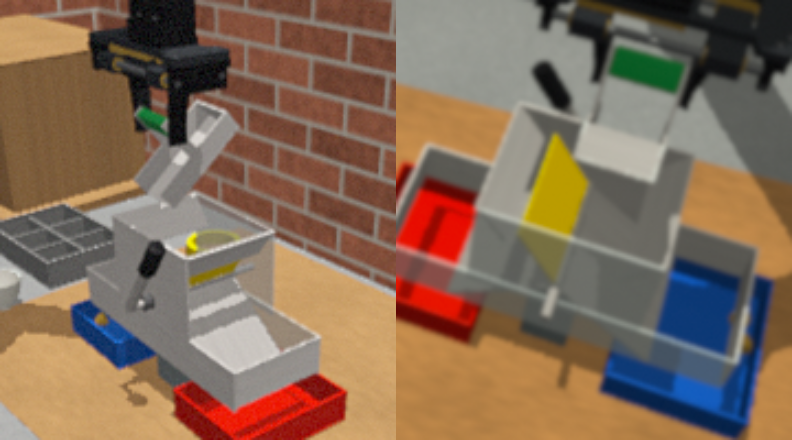

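```bash
cat >> h.py <<'E'
import cv2
def brass(c,tag):
    im=c["image"];hsv=cv2.cvtColor(im,cv2.COLOR_RGB2HSV)
    blue=cv2.inRange(hsv,(105,120,40),(125,255,255))
    pts=cv2.findNonZero(blue)
    n,l,s,_=cv2.connectedComponentsWithStats(blue);k=1+s[1:,4].argmax() if n>1 else 0
    hull=cv2.convexHull(cv2.findNonZero((l==k).astype(np.uint8)));m=np.zeros_like(blue);cv2.fillConvexPoly(m,hull,255)
    b=cv2.inRange(hsv,(10,90,60),(32,255,255))&m
    n,l,s,ce=cv2.connectedComponentsWithStats(b)
    print(tag,'bluebox',cv2.boundingRect(hull),[(ce[i].round(),s[i,4]) for i in range(1,n) if s[i,4]>3])
E
python3 - <<'E'
from h import *
for n in("scene","side","wrist"):
    c=optics.capture(n)
    try: brass(c,n)
    except Exception as e: print(n,e)
    if n=="wrist":
        for t in("bush0","blue_bin","scoop"):print(t,[(d['at'],d['conf']) for d in optics.boxes_of(t,c)])
E
```

```text
scene bluebox (414, 266, 77, 73) [(array([479., 296.]), np.int32(22))]
side bluebox (65, 0, 78, 15) []
wrist bluebox (385, 135, 54, 88) [(array([433., 142.]), np.int32(42)), (array([435., 159.]), np.int32(38))]
bush0 []
blue_bin [([0.5416, 0.2977, -0.0003], 0.75)]
scoop [([0.5296, 0.1553, 0.3203], 0.64)]
```

```bash
cat >> h.py <<'E'
def ray(c,u,v,z):
    d=np.linalg.inv(c['camera_matrix'])@[u,v,1.];d=np.array([d[0],-d[1],-d[2]])
    T=np.asarray(c['camera_from_world']);o=-T[:3,:3].T@T[:3,3];w=T[:3,:3].T@d
    return (o+w*(z-o[2])/w[2]).round(4)
E
python3 - <<'E'
from h import *
c=optics.capture("wrist");s=optics.capture("scene")
for u in((433,142),(435,159)):print(ray(c,*u,.015))
print(ray(s,479,296,.015),ray(s,479,296,.04))
print('bin',place(.5519,.134,-.0527,[(0,.14,0)]))
cv2.imwrite("pics/w2.png",np.hstack([cv2.resize(c["image"][:,:,::-1],(400,250)),cv2.resize(c["image"][100:240,360:500,::-1],(400,400))[:250]]) if 0 else cv2.resize(c["image"][100:250,320:520,::-1],None,fx=4,fy=4,interpolation=cv2.INTER_CUBIC))
E
```

```text
[0.5217 0.32   0.015 ]
[0.5463 0.324  0.015 ]
[0.5449 0.335  0.015 ] [0.5596 0.3294 0.04  ]
bin [[0.55927459 0.27380563 0.        ]]
```

View pics/w2.png

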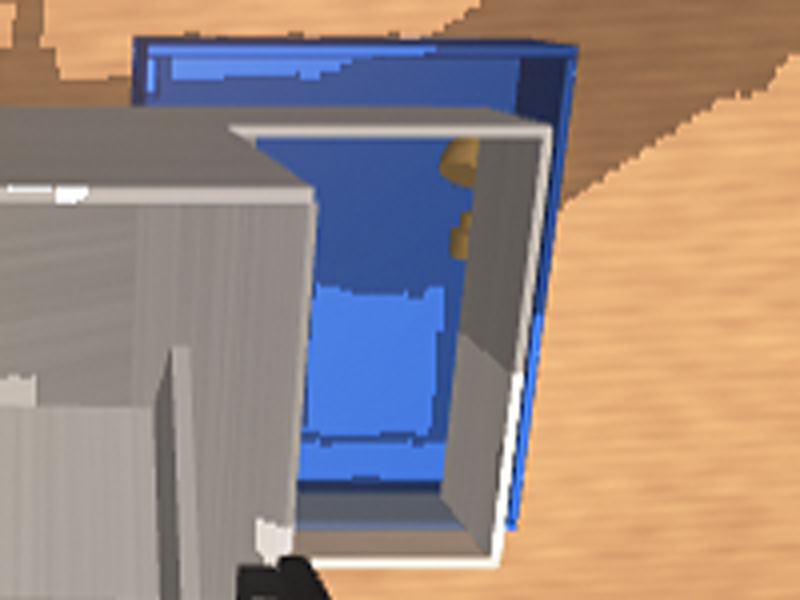

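The wrist crop shows both bushings, at (460,160) and (460,237), lying in the blue bin, and the chute's +y side is clear. Taking the scoop back.

Call:
apply_moves([
  [0, 0, -0.4, 0, 40],
  [0.02, -0.3, 0, 0, 40],
  [0.04, -0.6, 0, 0, 40],
  [0.06, -0.8, 0, 0, 40],
  [0.06, -0.8, 0, 0, 40],
  [0.06, -0.8, 0, 0, 40],
  [0.06, -0.8, 0, 0, 40],
  [0.06, -0.8, 0, 0, 40],
  [0.06, -0.8, 0, 0, 40],
  [0.05, -0.7, 0, 0, 40],
  [0.04, -0.5, 0, 0, 40],
  [0.02, -0.2, 0, 0, 40],
  [0, 0, 0, 0, 40],
  [0, 0, 0, 0, 40],
])

```text
clock: 17.55
tool_pos: [0.4726, -0.2682, 0.5432]
tool_rot: [0.026, 1.0, 0.0, -0.0]
ft_force: [0.1, -0.3, -1.2]
gripper_width: 0.0642
gripper_force: 15.0
```

```bash
python3 - <<'E'
from h import *
togo(.466,-.279,.164+.108)
E
```

```text
q [-0.22  0.18  0.06 -0.   -1.45 -1.41] pos [ 0.4726 -0.2682  0.5432] tool y axis [0.052 0.999 0.   ] units [ 0.1   -0.188  4.521]
```

Call:
apply_moves([
  [0, 0, 0.7, 0, 40],
  [0, 0, 0.8, 0, 40],
  [0, 0, 0.8, 0, 40],
  [0, 0, 0.8, 0, 40],
  [0, 0, 0.7, 0, 40],
  [0, 0, 0.4, 0, 40],
  [0, 0, 0.25, 0, 40],
  [0, 0, 0, 0, 40],
  [0, 0, 0, 0, 40],
])

```text
clock: 18.68
tool_pos: [0.4733, -0.2687, 0.2776]
tool_rot: [0.026, 1.0, -0.0, 0.001]
ft_force: [0.3, 0.4, -1.1]
gripper_width: 0.0636
gripper_force: 15.0
```

Call:
apply_moves([
  [0, 0, 0, 0, 40],
  [0, 0, 0, 0, 40],
  [0, 0, 0, 0, 40],
  [0, 0, 0, 0, 40],
], newtons=5)

```text
clock: 19.18
tool_pos: [0.4726, -0.2689, 0.2765]
tool_rot: [0.027, 1.0, -0.0, 0.0]
ft_force: [-0.1, -0.8, -1.6]
gripper_width: 0.064
gripper_force: 5.0
```

```bash
python3 - <<'E'
from h import *
D=optics.capture("side");S=optics.capture("scene")
o=env.get_obs();print(o['tool_pos'],o['ft_force'],o['gripper_force'])
# compare image patch with a rendered outline by green-bar / light-wall extents
for n,c,b in(("side",D,(330,255,440,350)),("scene",S,(200,150,300,240))):
    im=c["image"];x0,y0,x1,y1=b;h=cv2.cvtColor(im[y0:y1,x0:x1],cv2.COLOR_RGB2HSV)
    w=cv2.inRange(h,(0,0,110),(180,45,255));k,l,s,_=cv2.connectedComponentsWithStats(w);print(n,[list(s[i]+[x0,y0,0,0,0]) for i in range(1,k) if s[i,4]>40])
    for tilt in(0,20,48):
        t=np.deg2rad(tilt);L=np.array([(a,b2,z-.077) for a in(-.065,.065) for b2 in(-.032,.032) for z in(0,.03)])
        Q=np.c_[L[:,0]*np.cos(t)-L[:,2]*np.sin(t),L[:,1],L[:,0]*np.sin(t)+L[:,2]*np.cos(t)+o['tool_pos'][2]-.164]
        P=proj(c,place(*o['tool_pos'][:2],-.052,Q));print(tilt,P.min(0).round(),(P.max(0)-P.min(0)).round())
E
```

```text
[ 0.47262654 -0.26885839  0.27638052] [ 0.62862795  0.08310793 -1.27795155] 5.000025026674848
side [[np.int64(362), np.int64(277), np.int64(61), np.int64(46), np.int64(1217)]]
0 [352. 273.] [64. 53.]
20 [359. 263.] [63. 63.]
48 [370. 249.] [58. 68.]
scene [[np.int64(256), np.int64(150), np.int64(44), np.int64(22), np.int64(410)], [np.int64(219), np.int64(195), np.int64(35), np.int64(25), np.int64(477)]]
0 [223. 172.] [47. 51.]
20 [219. 182.] [47. 42.]
48 [213. 195.] [48. 21.]
```

Call:
apply_moves([
  [0, 0, 0, 0, 40],
  [0, 0, 0, 0, 40],
  [0, 0, 0, 0, 40],
  [0, 0, 0, 0, 40],
], newtons=3)

```text
clock: 19.77
tool_pos: [0.4727, -0.2688, 0.2764]
tool_rot: [0.027, 1.0, -0.0, 0.0]
ft_force: [0.3, -0.4, -1.7]
gripper_width: 0.0637
gripper_force: 3.0
```

```bash
cat >> h.py <<'E'
def fit():
    """tilt about the pads' axis, from scoop silhouettes (light pixels) in two views"""
    o=env.get_obs();x,y,z=o['tool_pos'];print(o['tool_pos'].round(4),o['ft_force'].round(1),o['gripper_width'].round(4))
    cs=[(optics.capture(n),b) for n,b in(("side",(320,240,440,360)),("scene",(195,165,290,250)))]
    out=[]
    for tilt in range(-10,61,5):
      for dz in(-.01,0,.01):
        t=np.deg2rad(tilt);L=np.array([(a,b,h-.077+dz) for a in(-.065,.065) for b in(-.032,.032) for h in(0,.03)])
        Q=np.c_[L[:,0]*np.cos(t)-L[:,2]*np.sin(t),L[:,1],L[:,0]*np.sin(t)+L[:,2]*np.cos(t)+z-.164]
        sc=0
        for c,(x0,y0,x1,y1) in cs:
            h=cv2.cvtColor(c["image"],cv2.COLOR_RGB2HSV);w=(h[:,:,1]<70)&(h[:,:,2]>90)
            m=np.zeros(w.shape,np.uint8);cv2.fillConvexPoly(m,cv2.convexHull(proj(c,place(x,y,-.052,Q)).astype(np.float32)).round().astype(np.int32),1)
            a=w[y0:y1,x0:x1];b=m[y0:y1,x0:x1]>0;sc+=(a&b).sum()/(a|b).sum()
        out.append((round(sc,3),tilt,dz))
    print(sorted(out)[::-1][:5])
E
python3 -c "
from h import *
fit()"
```

```text
Traceback (most recent call last):
  File "h.py", line 31, in fit
    o=env.get_obs();x,y,z=o['tool_pos'];print(o['tool_pos'].round(4),o['ft_force'].round(1),o['gripper_width'].round(4))
                                                                                            ^^^^^^^^^^^^^^^^^^^^^^^^
AttributeError: 'float' object has no attribute 'round'
```

```bash
sed -i "s/,o\['gripper_width'\].round(4))/,o['gripper_width'])/" h.py; python3 -c "
from h import *
fit()"
```

```text
[ 0.4727 -0.2688  0.2764] [ 0.3 -0.4 -1.7] 0.06368314652977408
[(np.float64(1.248), 10, 0), (np.float64(1.235), 5, 0), (np.float64(1.201), 0, 0), (np.float64(1.18), 15, 0), (np.float64(1.146), 10, 0.01)]
```

With the lighter grip the scoop swung back to within about 10° of upright. Lowering it and watching the force.

Call:
apply_moves([
  [0, 0, 0.15, 0, 40],
  [0, 0, 0.15, 0, 40],
  [0, 0, 0.1, 0, 40],
  [0, 0, 0.1, 0, 40],
  [0, 0, 0.06, 0, 40],
  [0, 0, 0, 0, 40],
  [0, 0, 0, 0, 40],
])

```text
clock: 20.75
tool_pos: [0.4726, -0.2688, 0.2428]
tool_rot: [0.027, 1.0, 0.0, 0.0]
ft_force: [-0.1, 0.5, -0.4]
gripper_width: 0.0642
gripper_force: 3.0
```

```bash
python3 -c "
from h import *
fit()"
```

```text
[ 0.4726 -0.2688  0.2428] [-0.1  0.5 -0.4] 0.06418774720711881
[(np.float64(1.229), 0, 0), (np.float64(1.228), 5, 0), (np.float64(1.19), -5, 0), (np.float64(1.176), 10, 0), (np.float64(1.153), 5, 0.01)]
```

Upright and practically on the bench; I'll release it and withdraw.

Call:
apply_moves([
  [0, 0, 0.03, 0, 40],
  [0, 0, 0, 0, 100],
  [0, 0, 0, 0, 100],
  [0, 0, 0, 0, 100],
  [0, 0, 0, 0, 100],
  [0, 0, -0.3, 0, 100],
  [0, 0, -0.6, 0, 100],
  [0, 0, -0.8, 0, 100],
  [0, 0, -0.8, 0, 100],
  [0, 0, -0.8, 0, 100],
  [0, 0, -0.6, 0, 100],
  [0, 0, 0, 0, 100],
  [0, 0, 0, 0, 100],
])

```text
clock: 22.48
tool_pos: [0.4723, -0.2687, 0.4742]
tool_rot: [0.027, 1.0, 0.0, -0.001]
ft_force: [-0.2, 0.3, -0.9]
gripper_width: 0.0873
gripper_force: 0.0
```

```bash
python3 - <<'E'
from h import *
D=optics.capture("side");S=optics.capture("scene");W=optics.capture("wrist")
for c in(D,S,W):print([(d['at'],d['conf']) for t in("scoop",) for d in optics.boxes_of(t,c)[:2]],[(d['at'],d['conf']) for d in optics.boxes_of("flap",c)[:1]])
# upright scoop silhouette overlap, free pose, per view: standing vs lifted/tilted
o=env.get_obs();print(o['tool_pos'],o['gripper_width'])
out=[]
for tilt in(-40,-20,-10,-5,0,5,10,20,40):
  for z in(0,.03,.06):
    t=np.deg2rad(tilt);L=np.array([(a,b,h) for a in(-.065,.065) for b in(-.032,.032) for h in(0,.03)])
    Q=np.c_[L[:,0]*np.cos(t)-L[:,2]*np.sin(t),L[:,1],L[:,0]*np.sin(t)+L[:,2]*np.cos(t)+z];Q[:,2]+=z-Q[:,2].min()
    sc=0
    for c in(D,S):
        h=cv2.cvtColor(c["image"],cv2.COLOR_RGB2HSV);w=(h[:,:,1]<70)&(h[:,:,2]>90)
        P=proj(c,place(.4726,-.2688,-.052,Q));m=np.zeros(w.shape,np.uint8);cv2.fillConvexPoly(m,cv2.convexHull(P.round().astype(np.int32)),1)
        P0=proj(c,[(.4726,-.2688,.03)])[0].astype(int);sl=np.s_[P0[1]-45:P0[1]+45,P0[0]-50:P0[0]+50]
        a=w[sl];b=m[sl]>0;sc+=(a&b).sum()/(a|b).sum()
    out.append((round(float(sc),3),tilt,z))
print(sorted(out)[::-1][:5])
E
```

```text
[([0.4688, -0.2657, 0.0135], 0.57)] [([0.4466, 0.1118, 0.1636], 0.83)]
[([0.4782, -0.2698, 0.0187], 0.89)] [([0.5243, 0.1053, 0.1843], 0.98)]
[([0.4727, -0.2699, 0.003], 0.95)] []
[ 0.47269772 -0.26884761  0.4746089 ] 0.08717875765638292
[(1.287, 0, 0), (1.261, -5, 0), (1.253, 5, 0), (1.158, 10, 0), (1.145, -10, 0)]
```

The scoop stands upright on the bench, released, and the flap detection matches the one taken just after the push. Handing in.

```bash
python3 -c "
from rig import env
print(env.job_done())"
```

```text
the job is handed in; nothing more can be done
None
```

I handed the job in at about 23 s of the 69 s limit; no verdict was returned. By the last camera checks, the flap is over to the blue side, both bushings lie in the blue bin, and the empty scoop stands upright and released on the bench.

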